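# Close and lock the guide-bar clamp through its L-shaped slot

### The job

Lock the saw's guide bar in the bench clamp: push the red knob along the long leg of the L-shaped slot as far as the corner, then push it sideways along the short leg to its very end. Only push it with the fingers: do not pinch the knob or pull it up. Leave the hammer, the oil bottle and the tin where they are, and finish with the hand clear.

Things in the scene. Friction and masses are not known exactly. Their poses are not given: they have to be found in the camera images.
- clamp: Grey bench clamp, bolted down. Origin on the bench under the corner of the L slot; x axis along the long leg from its start to the corner, y along the short leg from the corner to its end, z up. Flat cover plate 50 mm above the bench, x -85 to +40 mm, y -50 to +60 mm; only the knob stands above it. Dark foot 10 mm thick, x -100 to +150, y -60 to +70 mm.
- slot_corner (a point): Centre of the slot's corner, on the plate top, 50 mm up. Slot 14 mm wide, through the plate; the pin's centre runs 60 mm along the clamp's x axis to this point, then 34 mm along y; about 2 mm play all round, inner corner bevelled.
- slot_end (a point): Centre of the locked end of the short leg, on the plate top, 34 mm from the corner along the clamp's y axis.
- guide_bar (a point): Middle of the upright aluminium guide bar, 122 mm from the corner along the clamp's x axis, 58 mm up; 380 mm long along y, 4 mm thick, top 88 mm up. The fixed jaw stands behind it; before it the moving red jaw, 62 mm high, slides between x = 44 and 120 mm of the clamp.
- knob_top (a point): Centre of the top face of the red knob, 94 mm above the bench. The knob is an upright square block, 30 by 30 mm, from 54 to 94 mm above the bench, its sides always parallel to the clamp's x and y axes, on a 10 mm steel pin that goes down through the slot. It cannot turn.
- jaw (a joint): How far knob and jaw have been pushed along the long leg, along the clamp's x axis, m: 0 at the open start, 0.060 at the corner (stops at 0.062). Slides stiffly (about 2 to 3 N) and stays where it is left.
- knob (a joint): How far the knob has moved along the short leg, along the clamp's y axis, m: 0 in the long leg, 0.034 at the locked end (stops at 0.036). It is free to move only at the corner. Slides stiffly (about 2 N) and stays where it is left.
- knob_lift (a joint): How far the knob is pulled up out of its seat, m: 0 seated, at most 0.015. A light spring (about 4 N) and its weight keep it down.
- hammer: Loose hammer with an orange handle, 260 mm long, lying on the bench beside the clamp; handle along its own -x. To be left alone.
- oil: Loose amber bottle of bar oil, 56 mm across, 140 mm high, standing on the bench; origin at the centre of its underside. To be left alone.
- tin: Loose blue tin with a steel lid, 68 mm across, 55 mm high, standing on the bench; origin at the centre of its underside. To be left alone.

How it is judged:
By the outcome, as a careful person would: the job done as asked, in the order asked, and still so for the second after the job is handed in, with the robot touching nothing.
It also fails if it takes over 45 s, if anything falls off the work surface, if the arm or the gripper's body presses on something with over 40 N, if the wrist force passes 120 N, or if a joint passes its speed limit or range.

### The arm

A 6-joint arm with a two-finger parallel gripper is mounted at the origin on the work surface. World frame = base frame: x ahead of the robot, y to its left, z up, the work surface at z = 0. Lengths are in m, angles in rad, forces in N, time in s.
With the tool pointing down it reaches from about 0.325 to 0.775 m from the base axis. Payload 5.5 kg.
Tool frame: the origin (TCP) lies at the very end of the fingers, on their centre line; the grasp point (between the pads) lies 19 mm behind it; z points along the fingers, y is the line along which they close (so a half turn about z gives the same grasp; the last joint's range is limited). The gripper opens to 85 mm and grips with 20 to 120 N. Pads are 22 mm wide; open, the fingers measure 114 mm over their backs; the gripper's body (76 mm by 85 mm) begins 54 mm behind the grasp point. The pads swing forward as they close: fully open they stand 13 mm farther back than shut.
Start: joints at [-1.288, 0.091, 1.231, -0, 1.82, -0.057], TCP at [0.2, -0.566, 0.231] pointing down, gripper open.
Joint ranges: [-2.87, 2.87], [-0.86, 2.18], [0.17, 2.46], [-1.51, 4.65], [0.06, 2.69], [-2.65, 2.65]. Speed limits (rad/s): [2.57, 2.57, 3.01, 3.14, 3.14, 3.14].

### API

Orientations are given as a unit quaternion [x, y, z, w].
In Python, from rig import bot gives the robot as it stands.
- The arm moves only by the tool send_rows, never from a script. Its argument "increments" is a list of rows, each an object of numbers: "grip": the closure in counts, from 0 (fully open) to 255 (shut); "tx", "ty", "tz": the shift along the tool's x, y, z in cm; "ax", "ay", "az": the turn, a rotation vector about the tool's x, y, z in degrees. A call has 1 to 10 rows; each row is the pose to reach, as a shift and turn from the pose commanded when the call began, along the tool's axes at that moment; what a row does not reach only later rows make up. A row lasts 1/12 s, in which the tool goes at most 41.7 mm and 7.16 degrees, less where a joint would pass 70% of its speed; a pose out of reach is approached as far as the arm can. A call with a gripper value outside its range is refused whole. The fingers move at their own pace and stop on an object; "newtons" is the grip in N (left out, the last holds). Time passes only in rows, so rows that repeat a pose let the fingers close. It gives the time, the measured TCP pose, the force, the opening and the grip force at its end, in the units of the state.
- bot.get_obs(): the state, without advancing time (a new reading comes with each control period).
- bot.capture(name): name is "scene" or "side" or "wrist"; returns a dict with "pixels" (384x512x3 uint8, blue, green, red), "z_map" (384x512 float32, m along the optical axis (not along the pixel's ray), 0 where there is no reading), "K" (3x3 intrinsics, pixels), "T" (4x4, takes a point from camera to world coordinates); the wrist camera has in their place "mount" (4x4, takes a point from camera to tool coordinates, whose origin is the TCP and whose axes are the flange's). Camera axes: x right, y up, looking along -z (the intrinsics and any distortion apply to the point x, -y, -z); pixel columns grow to the right and rows downward; lengths in m; the calibration is good to about 2 mm. The wrist camera is an equidistant fisheye: a pixel r from the principal point sees the ray r / f radians off the axis. A picture is of the moment at which its call begins: read the wrist's pose just before it.
- bot.sign_off(): hands the job in; it is judged then, once.
Trained networks look in a picture, given as the dict that the camera call returned (one of the last four; its "shot" number tells which), for a name from the list of things; names that differ only in an ending like _2 or _b are one class to them, and where a whole thing is asked for, a point or a joint stands for the part that bears it (a point fixed in the world has none). Each returns a list of dicts, best first, with "confidence" (0 to 1); they miss things now and then, are a little off and sometimes report something else, mostly with a low value. They report only what shows in the picture. A call takes as long as a camera call.
- bot.find_in(picture, thing): "rect" ([centre column, centre row, width, height] in pixels, round what is visible of it).
- bot.outline_of(picture, thing): "mask" (384x512 bool, what is visible of it) and "rect" ([centre column, centre row, width, height] in pixels, round what is visible of it).
- bot.place_of(picture, thing): "at" ([column, row] in pixels: a listed point, or the origin of a listed thing).
The state is a dict: "time_s": time; "qpos": joint angles; "joint_velocities": joint speeds; "joint_efforts": joint torques, N m; "tcp_pos": TCP position; "orientation": TCP orientation; "ft_force": force on the tool from outside, world axes, zero at the start; "ft_torque": the same for the moment, N m; "width": opening from 0.0 (shut) to 1.0 (fully open); "finger_force": force on a finger pad.
Only numpy, scipy, OpenCV 4.12 (cv2) and the standard library are available. Lean on these libraries where they do the work, as an engineer would, in place of code of your own. Each camera call takes 0.05 s, during which the arm holds its last target. There are 200 camera calls.

## Working session

There is one attempt and no reset: what is moved stays moved. The work goes in short steps, Python scripts to look and compute and a tool call to move; the robot and the scene stay as the last step left them, time stands still between calls to the robot, and variables do not carry over. Pictures are saved under pics/ and viewed, at most 10 in all, crops included, and the job is handed in when it is done.

Besides the shell and the picture viewer there is one more tool, called after "Request:" as name([rows], argument=value, ...), one row to a line, values as JSON. send_rows: Moves the arm, as the interface text tells. Its arguments: {"type":"object","properties":{"increments":{"type":"array"},"newtons":{"type":"number"}},"required":["increments"]}

```bash
mkdir -p pics
cat > h.py <<'E'
import numpy as np, cv2
from rig import bot
def px2w(p,u,v,d=None,z=None):
    K,T=p["K"],p["T"]
    ray=np.array([(u-K[0,2])/K[0,0],-(v-K[1,2])/K[1,1],-1.])
    if z is not None:
        r=T[:3,:3]@ray; d=(z-T[2,3])/r[2]
    if d is None:
        a=p["z_map"][int(v)-1:int(v)+2,int(u)-1:int(u)+2]; a=a[a>0]; d=np.median(a)
    return T[:3,:3]@(ray*d)+T[:3,3]
E
python3 - <<'E'
from h import *
o=bot.get_obs();print({k:np.round(o[k],3) for k in("time_s","tcp_pos","orientation","ft_force","width")})
Z=dict(slot_corner=.05,slot_end=.05,guide_bar=.058,knob_top=.094,clamp=0,oil=0,tin=0,hammer=.012)
for c in("scene","side"):
    p=bot.capture(c);cv2.imwrite(f"pics/{c}1.png",p["pixels"])
    print(c,p["K"].tolist() if 0 else "",np.round(p["T"][:3,3],2))
    for t,z in Z.items():
        for r in bot.place_of(p,t)[:1]:
            print(t,round(r["confidence"],2),np.round(r["at"],1),np.round(px2w(p,*r["at"],z=z),3))
E
```

```text
{'time_s': np.float64(0.0), 'tcp_pos': array([ 0.2  , -0.565,  0.23 ]), 'orientation': array([ 0.986,  0.169, -0.   , -0.001]), 'ft_force': array([-0.406, -0.019,  0.304]), 'width': np.float64(1.001)}
scene  [0.88 0.27 0.66]
slot_corner 0.81 [273.5 197.5] [0.515 0.05  0.05 ]
slot_end 0.62 [280.  215.7] [0.542 0.083 0.05 ]
guide_bar 0.79 [212.5 216. ] [ 0.621 -0.014  0.058]
knob_top 0.71 [299.4 176. ] [0.472 0.077 0.094]
clamp 0.93 [273.4 212.6] [0.516 0.053 0.   ]
oil 0.7 [368.6 254.1] [0.485 0.252 0.   ]
tin 0.7 [304.2 179.3] [0.406 0.057 0.   ]
hammer 0.76 [286.  139.7] [ 0.342 -0.034  0.012]
side  [0.4  0.6  0.54]
slot_corner 0.63 [264.5 201.9] [0.515 0.049 0.05 ]
slot_end 0.77 [247.9 210.6] [0.541 0.084 0.05 ]
guide_bar 0.67 [224.5 171.1] [ 0.623 -0.019  0.058]
knob_top 0.58 [283.5 199.4] [0.472 0.083 0.094]
clamp 0.85 [254.9 218.8] [0.534 0.051 0.   ]
oil 0.93 [253.6 301.7] [0.485 0.247 0.   ]
tin 0.78 [195.7 266. ] [0.607 0.202 0.   ]
hammer 0.68 [354.9 211.4] [ 0.332 -0.015  0.012]
```

View pics/scene1.png

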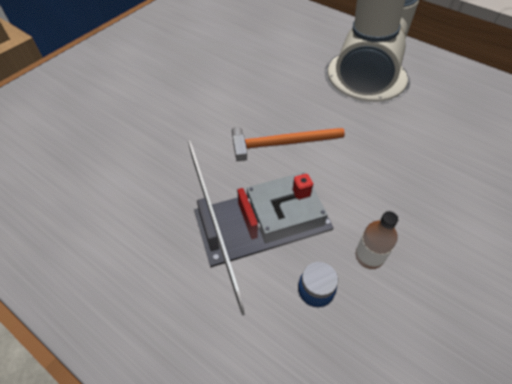

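View pics/side1.png

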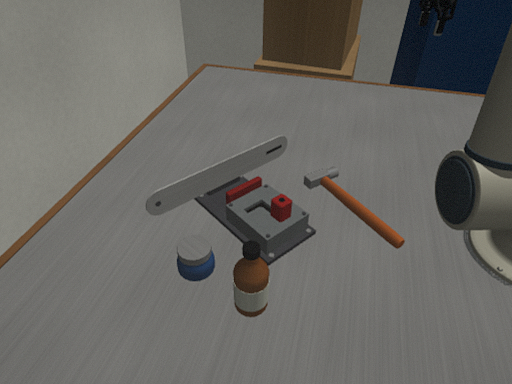

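The scene view shows the clamp's red knob at about (302,185) at the open start of the slot, with the corner at (273,198) and the bar at the left. The tin is at (319,283), the oil bottle at (377,240) and the hammer at (290,140). The side view agrees: knob (281,207), tin (196,257), oil (251,280), hammer (350,205). Clamp x points at about -34° in the world. I'll move to hover behind the knob with the fingers closed.

Request:
send_rows([
  {"grip":255,"tx":43,"ty":-57,"az":-36},
  {"grip":255,"tx":43,"ty":-57,"az":-36},
  {"grip":255,"tx":43,"ty":-57,"az":-36},
  {"grip":255,"tx":43,"ty":-57,"az":-36},
  {"grip":255,"tx":43,"ty":-57,"az":-36},
  {"grip":255,"tx":43,"ty":-57,"az":-36},
  {"grip":255,"tx":43,"ty":-57,"az":-36},
  {"grip":255,"tx":43,"ty":-57,"az":-36},
  {"grip":255,"tx":43,"ty":-57,"az":-36},
  {"grip":255,"tx":43,"ty":-57,"az":-36},
], newtons=40)

```text
$.increments[0]: bad value
```

Request:
send_rows([
  {"grip":255,"tx":4.0,"ty":-5.0,"tz":0,"ax":0,"ay":0,"az":-4},
  {"grip":255,"tx":6.0,"ty":-8.0,"tz":0,"ax":0,"ay":0,"az":-8},
], newtons=40)

```text
time_s: 1.07
tcp_pos: [0.2249, -0.4862, 0.2288]
orientation: [0.971, 0.238, -0.0, -0.002]
ft_force: [0.8, -0.1, 0.9]
width: 0.749
finger_force: 0.0
```

Request:
send_rows([
  {"grip":255,"tx":44,"ty":-44,"tz":0,"ax":0,"ay":0,"az":-28},
  {"grip":255,"tx":44,"ty":-44,"tz":0,"ax":0,"ay":0,"az":-28},
  {"grip":255,"tx":44,"ty":-44,"tz":0,"ax":0,"ay":0,"az":-28},
  {"grip":255,"tx":44,"ty":-44,"tz":0,"ax":0,"ay":0,"az":-28},
  {"grip":255,"tx":44,"ty":-44,"tz":0,"ax":0,"ay":0,"az":-28},
  {"grip":255,"tx":44,"ty":-44,"tz":0,"ax":0,"ay":0,"az":-28},
  {"grip":255,"tx":44,"ty":-44,"tz":0,"ax":0,"ay":0,"az":-28},
  {"grip":255,"tx":44,"ty":-44,"tz":0,"ax":0,"ay":0,"az":-28},
  {"grip":255,"tx":44,"ty":-44,"tz":0,"ax":0,"ay":0,"az":-28},
  {"grip":255,"tx":44,"ty":-44,"tz":0,"ax":0,"ay":0,"az":-28},
])

```text
time_s: 1.9
tcp_pos: [0.3507, -0.0871, 0.2317]
orientation: [0.885, 0.465, 0.001, 0.001]
ft_force: [0.7, -0.3, -0.2]
width: -0.002
finger_force: 0.0
```

Request:
send_rows([
  {"grip":255,"tx":19.2,"ty":-5.7,"tz":0,"ax":0,"ay":0,"az":0},
  {"grip":255,"tx":19.2,"ty":-5.7,"tz":0,"ax":0,"ay":0,"az":0},
  {"grip":255,"tx":19.2,"ty":-5.7,"tz":0,"ax":0,"ay":0,"az":0},
  {"grip":255,"tx":19.2,"ty":-5.7,"tz":0,"ax":0,"ay":0,"az":0},
  {"grip":255,"tx":19.2,"ty":-5.7,"tz":0,"ax":0,"ay":0,"az":0},
  {"grip":255,"tx":19.2,"ty":-5.7,"tz":0,"ax":0,"ay":0,"az":0},
  {"grip":255,"tx":19.2,"ty":-5.7,"tz":0,"ax":0,"ay":0,"az":0},
  {"grip":255,"tx":19.2,"ty":-5.7,"tz":0,"ax":0,"ay":0,"az":0},
])

```text
time_s: 2.57
tcp_pos: [0.4125, 0.1012, 0.2313]
orientation: [0.885, 0.466, -0.0, 0.0]
ft_force: [0.4, 0.4, -0.1]
width: -0.001
finger_force: 0.0
```

```bash
cat >> h.py <<'E'
from scipy.spatial.transform import Rotation as R
def wpx(p,o,u,v,z):
    K=p["K"];M=p["mount"]
    a=(u-K[0,2])/K[0,0];b=(v-K[1,2])/K[1,1];t=np.hypot(a,b);s=np.sin(t)/t if t>1e-9 else 1
    ray=np.array([a*s,-b*s,-np.cos(t)])
    Rt=R.from_quat(o["orientation"]).as_matrix()
    r=Rt@M[:3,:3]@ray;c=Rt@M[:3,3]+o["tcp_pos"]
    return c+r*(z-c[2])/r[2]
E
python3 - <<'E'
from h import *
o=bot.get_obs();p=bot.capture("wrist");cv2.imwrite("pics/w1.png",p["pixels"])
print(o["tcp_pos"],o["orientation"],o["time_s"])
for t,z in dict(slot_corner=.05,slot_end=.05,guide_bar=.058,knob_top=.094,clamp=0,tin=0,oil=0).items():
    for r in bot.place_of(p,t)[:1]:
        w=wpx(p,o,*r["at"],z);d=w-[.515,.05,0]
        print(t,round(r["confidence"],2),np.round(r["at"],1),np.round(w,4))
E
```

```text
[0.41247453 0.10121941 0.23126564] [ 8.84990550e-01  4.65608870e-01 -2.70903020e-04  1.84344618e-04] 2.5667
slot_corner 0.57 [357.8 153.3] [0.5224 0.0536 0.05  ]
slot_end 0.9 [359.7 122.1] [0.5431 0.0829 0.05  ]
guide_bar 0.97 [449.9 157.5] [ 0.6279 -0.0174  0.058 ]
knob_top 0.85 [317.4 157.8] [0.4755 0.0864 0.094 ]
clamp 0.76 [345.4 146.2] [0.5238 0.0554 0.    ]
tin 0.65 [331.   19.1] [0.6017 0.2051 0.    ]
oil 0.98 [234.6  33.4] [0.4867 0.2544 0.    ]
```

View pics/w1.png

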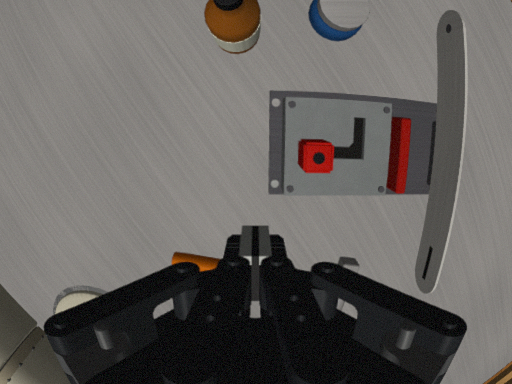

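The wrist view shows the clamp square with the image. The knob is at (317,157), the slot corner at (358,153), the oil at (232,20) and the tin at (338,12). All are well clear of the fingers at (257,240). Next I shift in line with the long leg, then go down behind the knob.

Request:
send_rows([
  {"grip":255,"tx":2.1,"ty":0,"tz":4,"ax":0,"ay":0,"az":0},
  {"grip":255,"tx":2.1,"ty":0,"tz":8,"ax":0,"ay":0,"az":0},
  {"grip":255,"tx":2.1,"ty":0,"tz":12,"ax":0,"ay":0,"az":0},
  {"grip":255,"tx":2.1,"ty":0,"tz":15,"ax":0,"ay":0,"az":0},
  {"grip":255,"tx":2.1,"ty":0,"tz":16.3,"ax":0,"ay":0,"az":0},
  {"grip":255,"tx":2.1,"ty":0,"tz":16.3,"ax":0,"ay":0,"az":0},
  {"grip":255,"tx":2.1,"ty":0,"tz":16.3,"ax":0,"ay":0,"az":0},
  {"grip":255,"tx":2.1,"ty":0,"tz":16.3,"ax":0,"ay":0,"az":0},
])

```text
time_s: 3.63
tcp_pos: [0.4261, 0.1189, 0.0712]
orientation: [0.885, 0.465, 0.002, 0.001]
ft_force: [0.4, 0.3, 0.0]
width: -0.001
finger_force: 0.0
```

Run:
```python
from h import *
o=bot.get_obs();p=bot.capture("wrist");cv2.imwrite("pics/w2.png",p["pixels"])
print(o["tcp_pos"],o["time_s"])
for t,z in dict(slot_corner=.05,slot_end=.05,guide_bar=.058,knob_top=.094).items():
    for r in bot.place_of(p,t)[:1]:
        w=wpx(p,o,*r["at"],z);d=w-o["tcp_pos"]
        print(t,round(r["confidence"],2),np.round(r["at"],1),np.round(w,4),"tool",np.round(R.from_quat(o["orientation"]).inv().apply(d)*100,2))
```

```text
[0.42608063 0.11893589 0.07116613] 3.6333
slot_corner 0.96 [427.7 219.7] [0.5226 0.0547 0.05  ] tool [ 0.18 11.59  2.15]
slot_end 0.57 [438.3 170.4] [0.5441 0.0809 0.05  ] tool [ 3.55 11.87  2.16]
knob_top 0.86 [380.2 258. ] [0.4761 0.0841 0.094 ] tool [-0.03  6.1  -2.27]
```

View pics/w2.png

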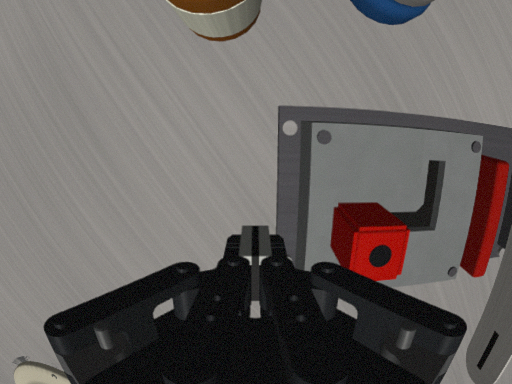

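The knob at (378,245) is directly ahead along the tool's y axis, with lateral error within 2 mm. Now I push it along the long leg.

Request:
send_rows([
  {"grip":255,"tx":0,"ty":1.5,"tz":0.2,"ax":0,"ay":0,"az":0},
  {"grip":255,"tx":0,"ty":2.5,"tz":0.2,"ax":0,"ay":0,"az":0},
  {"grip":255,"tx":0,"ty":3.3,"tz":0.2,"ax":0,"ay":0,"az":0},
  {"grip":255,"tx":0,"ty":4.1,"tz":0.2,"ax":0,"ay":0,"az":0},
  {"grip":255,"tx":0,"ty":4.9,"tz":0.2,"ax":0,"ay":0,"az":0},
  {"grip":255,"tx":0,"ty":5.7,"tz":0.2,"ax":0,"ay":0,"az":0},
  {"grip":255,"tx":0,"ty":6.5,"tz":0.2,"ax":0,"ay":0,"az":0},
  {"grip":255,"tx":0,"ty":7.3,"tz":0.2,"ax":0,"ay":0,"az":0},
  {"grip":255,"tx":0,"ty":8.0,"tz":0.2,"ax":0,"ay":0,"az":0},
  {"grip":255,"tx":0,"ty":8.0,"tz":0.2,"ax":0,"ay":0,"az":0},
])

```text
time_s: 4.72
tcp_pos: [0.4916, 0.0724, 0.0661]
orientation: [0.885, 0.465, 0.0, 0.0]
ft_force: [0.6, -1.0, 0.5]
width: -0.004
finger_force: 0.0
```

Request:
send_rows([
  {"grip":255,"tx":0,"ty":0.3,"tz":0,"ax":0,"ay":0,"az":0},
  {"grip":255,"tx":0,"ty":0.5,"tz":0,"ax":0,"ay":0,"az":0},
  {"grip":255,"tx":0,"ty":0.7,"tz":0,"ax":0,"ay":0,"az":0},
  {"grip":255,"tx":0,"ty":0.9,"tz":0,"ax":0,"ay":0,"az":0},
  {"grip":255,"tx":0,"ty":0.9,"tz":0,"ax":0,"ay":0,"az":0},
])

```text
time_s: 5.13
tcp_pos: [0.4978, 0.0681, 0.066]
orientation: [0.885, 0.465, -0.0, 0.0]
ft_force: [-0.8, -0.1, -0.9]
width: 0.002
finger_force: 0.3
```

Run:
```python
from h import *
o=bot.get_obs();p=bot.capture("wrist");cv2.imwrite("pics/w3.png",p["pixels"])
print(o["tcp_pos"],o["ft_force"])
for t,z in dict(slot_corner=.05,slot_end=.05,knob_top=.094).items():
    for r in bot.place_of(p,t)[:1]:
        w=wpx(p,o,*r["at"],z);d=w-o["tcp_pos"]
        print(t,round(r["confidence"],2),np.round(r["at"],1),np.round(w,4),"tool",np.round(R.from_quat(o["orientation"]).inv().apply(d)*100,2))
```

```text
[0.4978429  0.0681409  0.06599768] [-0.84372661 -0.09399154 -0.85442345]
slot_corner 0.68 [304.9 227.1] [0.5225 0.0528 0.05  ] tool [0.13 2.9  1.6 ]
slot_end 0.93 [309.2 167.3] [0.5431 0.0815 0.05  ] tool [3.66 2.97 1.6 ]
knob_top 0.77 [320.1 264.4] [0.5224 0.0524 0.094 ] tool [ 0.09  2.91 -2.8 ]
```

View pics/w3.png

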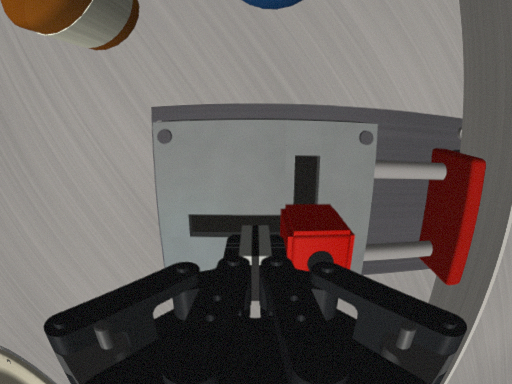

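The knob at (318,240) now sits over the slot corner and the jaw is near the bar. I'll nudge it until the stop is felt.

Request:
send_rows([
  {"grip":255,"tx":0,"ty":0.1,"tz":0,"ax":0,"ay":0,"az":0},
  {"grip":255,"tx":0,"ty":0.2,"tz":0,"ax":0,"ay":0,"az":0},
  {"grip":255,"tx":0,"ty":0.3,"tz":0,"ax":0,"ay":0,"az":0},
  {"grip":255,"tx":0,"ty":0.3,"tz":0,"ax":0,"ay":0,"az":0},
])

```text
time_s: 5.67
tcp_pos: [0.4994, 0.0674, 0.0663]
orientation: [0.885, 0.466, -0.001, -0.001]
ft_force: [-7.0, 3.5, 1.6]
width: -0.001
finger_force: 3.6
```

The stop is felt at about 8 N. Next I back off and go round to the knob's -y side.

Request:
send_rows([
  {"grip":255,"tx":0,"ty":-1.5,"tz":0,"ax":0,"ay":0,"az":0},
  {"grip":255,"tx":-0.5,"ty":-2,"tz":0,"ax":0,"ay":0,"az":0},
  {"grip":255,"tx":-3,"ty":-2,"tz":0,"ax":0,"ay":0,"az":0},
  {"grip":255,"tx":-5,"ty":-1.5,"tz":0,"ax":0,"ay":0,"az":0},
  {"grip":255,"tx":-5,"ty":-1.5,"tz":0,"ax":0,"ay":0,"az":0},
  {"grip":255,"tx":-5,"ty":1,"tz":0,"ax":0,"ay":0,"az":0},
  {"grip":255,"tx":-5,"ty":2.7,"tz":0,"ax":0,"ay":0,"az":0},
  {"grip":255,"tx":-5,"ty":2.7,"tz":0,"ax":0,"ay":0,"az":0},
  {"grip":255,"tx":-5,"ty":2.7,"tz":0,"ax":0,"ay":0,"az":0},
])

```text
time_s: 6.42
tcp_pos: [0.4946, 0.0098, 0.0663]
orientation: [0.885, 0.465, 0.0, -0.0]
ft_force: [-0.9, 0.3, 0.2]
width: -0.001
finger_force: 0.0
```

Run:
```python
from h import *
o=bot.get_obs();p=bot.capture("wrist");cv2.imwrite("pics/w4.png",p["pixels"])
print(o["tcp_pos"],o["ft_force"])
for t,z in dict(slot_corner=.05,slot_end=.05,knob_top=.094).items():
    for r in bot.place_of(p,t)[:1]:
        w=wpx(p,o,*r["at"],z);d=w-o["tcp_pos"]
        print(t,round(r["confidence"],2),np.round(r["at"],1),np.round(w,4),"tool",np.round(R.from_quat(o["orientation"]).inv().apply(d)*100,2))
```

```text
[0.49464222 0.00977161 0.06625755] [-0.89030565  0.27819139  0.24386862]
slot_end 0.76 [252.1  74.8] [0.5424 0.082  0.05  ] tool [ 8.65 -0.17  1.63]
knob_top 0.61 [254.2 146.3] [0.5243 0.0536 0.094 ] tool [ 5.3  -0.05 -2.77]
```

View pics/w4.png

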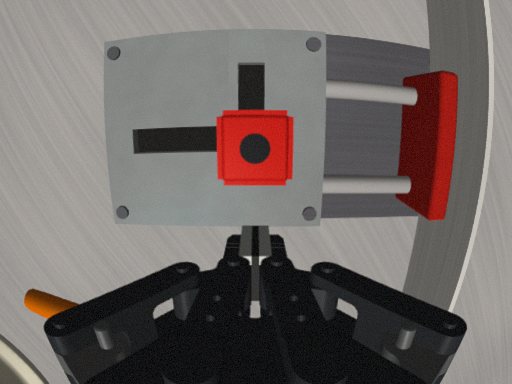

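The knob at (255,148) is centred ahead of the fingers, over the foot of the short leg (250,65-110). Now I push it along the short leg.

Request:
send_rows([
  {"grip":255,"tx":1.2,"ty":0,"tz":0,"ax":0,"ay":0,"az":0},
  {"grip":255,"tx":2.2,"ty":0,"tz":0,"ax":0,"ay":0,"az":0},
  {"grip":255,"tx":2.9,"ty":0,"tz":0,"ax":0,"ay":0,"az":0},
  {"grip":255,"tx":3.5,"ty":0,"tz":0,"ax":0,"ay":0,"az":0},
  {"grip":255,"tx":4.1,"ty":0,"tz":0,"ax":0,"ay":0,"az":0},
  {"grip":255,"tx":4.7,"ty":0,"tz":0,"ax":0,"ay":0,"az":0},
  {"grip":255,"tx":5.2,"ty":0,"tz":0,"ax":0,"ay":0,"az":0},
  {"grip":255,"tx":5.7,"ty":0,"tz":0,"ax":0,"ay":0,"az":0},
  {"grip":255,"tx":5.7,"ty":0,"tz":0,"ax":0,"ay":0,"az":0},
])

```text
time_s: 7.37
tcp_pos: [0.527, 0.0579, 0.0661]
orientation: [0.885, 0.466, 0.0, -0.0]
ft_force: [0.5, -0.3, 0.3]
width: -0.0
finger_force: 0.0
```

Request:
send_rows([
  {"grip":255,"tx":0.2,"ty":0,"tz":0,"ax":0,"ay":0,"az":0},
  {"grip":255,"tx":0.4,"ty":0,"tz":0,"ax":0,"ay":0,"az":0},
  {"grip":255,"tx":0.6,"ty":0,"tz":0,"ax":0,"ay":0,"az":0},
  {"grip":255,"tx":0.7,"ty":0,"tz":0,"ax":0,"ay":0,"az":0},
  {"grip":255,"tx":0.7,"ty":0,"tz":0,"ax":0,"ay":0,"az":0},
])

```text
time_s: 7.78
tcp_pos: [0.5295, 0.0615, 0.0661]
orientation: [0.885, 0.465, -0.002, 0.001]
ft_force: [-5.4, -5.9, 2.7]
width: -0.002
finger_force: 4.1
```

Request:
send_rows([
  {"grip":255,"tx":0.1,"ty":0,"tz":0,"ax":0,"ay":0,"az":0},
  {"grip":255,"tx":0.1,"ty":0,"tz":0,"ax":0,"ay":0,"az":0},
])

```text
time_s: 7.95
tcp_pos: [0.5295, 0.0615, 0.0661]
orientation: [0.885, 0.465, -0.003, 0.001]
ft_force: [-8.8, -8.1, 4.9]
width: -0.004
finger_force: 6.0
```

Request:
send_rows([
  {"grip":255,"tx":-1.5,"ty":0,"tz":0,"ax":0,"ay":0,"az":0},
  {"grip":255,"tx":-3,"ty":0,"tz":0,"ax":0,"ay":0,"az":0},
  {"grip":255,"tx":-5,"ty":0,"tz":0,"ax":0,"ay":0,"az":0},
  {"grip":255,"tx":-5,"ty":0,"tz":-3,"ax":0,"ay":0,"az":0},
  {"grip":255,"tx":-5,"ty":0,"tz":-7,"ax":0,"ay":0,"az":0},
  {"grip":255,"tx":-5,"ty":0,"tz":-10,"ax":0,"ay":0,"az":0},
  {"grip":255,"tx":-5,"ty":0,"tz":-12,"ax":0,"ay":0,"az":0},
  {"grip":255,"tx":-5,"ty":0,"tz":-12,"ax":0,"ay":0,"az":0},
  {"grip":255,"tx":-5,"ty":0,"tz":-12,"ax":0,"ay":0,"az":0},
])

```text
time_s: 8.7
tcp_pos: [0.5036, 0.0225, 0.1879]
orientation: [0.885, 0.465, 0.002, 0.001]
ft_force: [0.0, -0.0, -0.3]
width: 0.003
finger_force: 0.0
```

Run:
```python
from h import *
o=bot.get_obs();p=bot.capture("wrist");cv2.imwrite("pics/w5.png",p["pixels"])
print(o["tcp_pos"],o["ft_force"],o["time_s"])
for t,z in dict(slot_corner=.05,slot_end=.05,knob_top=.094).items():
    for r in bot.place_of(p,t)[:1]:
        print(t,round(r["confidence"],2),np.round(r["at"],1),np.round(wpx(p,o,*r["at"],z),4))
```

```text
[0.50361072 0.02252555 0.18791495] [ 0.01620812 -0.01314855 -0.28533257] 8.7
slot_corner 0.59 [253.  145.5] [0.5222 0.0523 0.05  ]
slot_end 0.88 [250.8 107.2] [0.5411 0.0835 0.05  ]
knob_top 0.58 [251.4 101.9] [0.5438 0.0857 0.094 ]
```

View pics/w5.png

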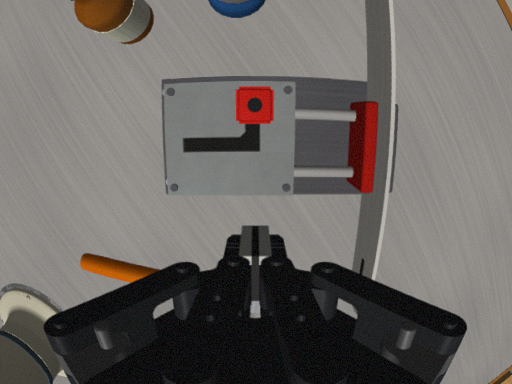

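The knob at (254,105) is at the end of the short leg. The slot behind it is empty, the jaw at (363,147) is against the bar, and the hand is clear.

```bash
python3 -c "
from rig import bot
print(bot.sign_off())"
```

```text
the job is handed in; nothing more can be done
None
```

The guide bar is locked: I pushed the knob to the corner, then to the end of the short leg, feeling the stop both times. The hand finished clear, I kept well away from the hammer, oil and tin, and the job is handed in (about 9 s of robot time).

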